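Load the tumbling barrels onto their splined drives

TASK

Slide each barrel that is there down onto the splined stub of its own colour's drive head, turned so that the teeth line up and it stands fully home and flat on the flange, and close each barrel with the lid of its own colour, pushed in so that it lies flat on the rim. When all of them are on and closed, throw the start switch fully to on. Leave the hammer, brick, mandrel and jar where they are.

Things in the scene. Friction and masses are not known exactly. Their poses are not given: they have to be found in the camera images.
- barrel_red: The red barrel, loose, upright; may be absent. Square open cup 64 x 64 x 100 mm tall, 280 g +-20%, black foot, red walls 4 mm thick, inside 56 x 56 mm. Origin: centre of underside; z up; x, y square to the sides. Underside has a cross-shaped socket on the origin, 36 mm deep, slots 43 x 13 mm along x and y, towards the white stripe in the middle of each side: fits at any quarter turn.
- barrel_blue: The blue barrel, loose; may be absent. Same shape, size, origin, axes and socket as the red one.
- barrel_yellow: The yellow barrel, loose; may be absent. Same shape, size, origin, axes and socket as the red one.
- lid_red: The red lid, always there, 100 g, lying on its plug. Plate 72 x 72 x 6 mm (z 10 to 16 mm), black bar grip on top 40 (x) x 20 (y) mm up to z 50 mm; square plug below, 44 mm wide for 4 mm, then 50 mm for 6 mm. Origin: centre of plug underside; sides along x, y. Fitted: plug in the barrel's mouth, sides parallel, plate on the rim, origin 90 mm above the barrel's. Not needed if its barrel is absent.
- lid_blue: The blue lid, loose, always there. Same shape, size, origin and axes as the red one.
- lid_yellow: The yellow lid, loose, always there. Same shape, size, origin and axes as the red one.
- stub_red (a point): Stub of the red-collared drive head (fixed, 112 mm wide, 40 mm high). Point: on its axis, on top of the 80 mm flange, 40 mm above bench; a seated barrel's origin comes here. x, y along the teeth: upright cross 40 x 10 mm, 16 mm high, then 37 x 7 mm to 22 mm; 9 mm pilot pin to 30.5 mm. Stopped at any angle; turns against slight friction (0.06 N m).
- stub_blue (a point): Stub of the blue-collared drive head, elsewhere on the bench. Same shape, size, point and axes as the red one.
- stub_yellow (a point): Stub of the yellow-collared drive head, elsewhere on the bench. Same shape, size, point and axes as the red one.
- switch (a joint): Start switch: red toggle lever 80 mm long on a grey block fixed to the bench. 0 = off (leaning towards the block's -x, to the robot), 1.0 rad = fully on (leaning to +x, away from the robot); starts off and stays where it is left.
- switch_tip (a point): Centre of the red ball (26 mm) on the lever, 80 mm from the hinge, which is 22 mm above the bench on a block 70 x 50 x 25 mm; rod 10 mm thick. Off, the ball is 92 mm up; throwing it on carries it 77 mm along this point's x axis as seen from above (within 0.15 rad of straight away from the robot), 102 mm up midway. About 1 N.
- hammer: Bystander: hammer, lying on the bench. To be left where it is.
- firebrick: Bystander: white soldering brick, 80 x 130 x 40 mm; origin under its centre. To be left where it is.
- mandrel: Bystander: upright steel ring mandrel on a round foot 60 mm across, 150 mm tall; origin under its foot. To be left where it is.
- flux_jar: Bystander: closed jar, 60 mm across, 70 mm tall; origin under its centre. To be left where it is.

How it is judged:
By the outcome, as a careful person would: the job done as asked, in the order asked, and still so for the second after the job is handed in, with the robot touching nothing.
Of barrel_red, barrel_blue, barrel_yellow only 2 to 3 are there at a start; the rules pass over those that are not, and their reading is None.
At some moment in a run one of barrel_red, barrel_blue, barrel_yellow, lid_red, lid_blue, lid_yellow may be knocked a few centimetres aside while the robot is not near it.
It also fails if it takes over 210 s, if anything falls off the work surface, if the arm or the gripper's body presses on something with over 40 N, if the wrist force passes 120 N, or if a joint passes its speed limit or range.

ROBOT

A 6-joint arm with a two-finger parallel gripper is mounted at the origin on the work surface. World frame = base frame: x ahead of the robot, y to its left, z up, the work surface at z = 0. Lengths are in m, angles in degrees, forces in N, time in s.
With the tool pointing down it reaches from about 0.325 to 0.85 m from the base axis. Payload 15.5 kg.
Tool frame: the origin (TCP) lies between the finger pads; the fingertips stand arm.tip_extent ahead of it and the grasp point (between the pads) lies 5 mm behind it (arm.tip_extent is the distance from the TCP to the fingertips, in m); z points along the fingers, y is the line along which they close (so a half turn about z gives the same grasp; the last joint's range is limited). The gripper opens to 91 mm and grips with 3 to 60 N. Pads are 32 mm wide; open, the fingers measure 118 mm over their backs; the gripper's body (76 mm by 178 mm) begins 60 mm behind the grasp point.
Start: joints at [-75.487, 28.281, 77.091, -0, 74.628, -5.472], TCP at [0.214, -0.587, 0.228] pointing down, gripper open.
Joint ranges: [-166.48, 166.48], [-47.26, 123.95], [12.59, 153.08], [-70.14, 250.14], [6.76, 159.57], [-176.63, 176.63]. Speed limits (degrees/s): [108.29, 108.29, 147.25, 172.46, 172.46, 172.46].

INTERFACE

Orientations are given as a 3x3 rotation matrix whose columns are the frame's x, y, z axes.
In Python, from rig import arm, hand, kin, telemetry, optics gives the robot as it stands. Calls block until the motion is done:
- arm.move_to(position, orientation): joint-space move of the TCP to a pose.
- arm.move_l(position, orientation=None, feed=0.15): straight line of the TCP; orientation=None keeps the orientation; feed is the mean speed in m/s.
- arm.move_joints(angles): joint-space move.
- hand.grip(opening): finger opening in m; the grip force is fixed at half the most; returns when the fingers have stopped.
- arm.sleep(seconds).
- kin.solve_ik(position, orientation): joint angles nearest the present ones, or None.
- telemetry.observe(): the state.
- optics.snapshot(name): name is "scene" or "side" or "wrist"; returns the picture (480x640x3 uint8, red, green, blue); there is no depth.
- optics.get_calibration(name): a dict with "intrinsics" (3x3 intrinsics, pixels), "cam_to_world" (4x4, takes a point from camera to world coordinates). Camera axes: x right, y down, z forward; pixel columns grow to the right and rows downward; lengths in m; the calibration is good to about 2 mm. The wrist camera is an equidistant fisheye: a pixel r from the principal point sees the ray r / f radians off the axis. A picture is of the moment at which its call begins: read the wrist's pose just before it. get_calibration takes no time and is no camera call; for the wrist camera it gives the pose at the moment of the call.
A pose or a line that the arm cannot do raises arm.Unreachable and nothing moves.
- arm.sign_off(): hands the job in; it is judged then, once.
Trained networks look in the newest picture that a camera, given by its name, has taken for a name from the list of things; names that differ only in an ending like _2 or _b are one class to them, and where a whole thing is asked for, a point or a joint stands for the part that bears it (a point fixed in the world has none). Each returns a list of dicts, best first, with "conf" (0 to 1); they miss things now and then, are a little off and sometimes report something else, mostly with a low value. They report only what shows in the picture. A call takes as long as a camera call.
- optics.spot_in(target, camera): "extent" ([left, top, right, bottom] in pixels, round what is visible of it).
- optics.masks_of(target, camera): "mask" (480x640 bool, what is visible of it) and "extent" ([left, top, right, bottom] in pixels, round what is visible of it).
The state is a dict: "t": time; "joint_positions": joint angles; "dq": joint speeds; "tau": joint torques, N m; "ee_pos": TCP position; "tool_rot": TCP orientation; "force": force on the tool from outside, world axes, zero at the start; "torque": the same for the moment, N m; "width": finger opening in m; "grasp_force": force on a finger pad.
Only numpy, scipy, OpenCV 4.12 (cv2) and the standard library are available. Lean on these libraries where they do the work, as an engineer would, in place of code of your own. Each camera call takes 0.05 s, during which the arm holds its last target. There are 200 camera calls.

## Working session

There is one attempt and no reset: what is moved stays moved. The work goes in short steps, each a Python script; the robot and the scene stay as the last script left them, time stands still between calls to the robot, and variables do not carry over. Pictures are saved under pics/ and viewed, at most 14 in all, crops included, and the job is handed in when it is done.

```bash
ls; mkdir -p pics; python3 - <<'E'
from rig import arm, hand, kin, telemetry, optics
import cv2,numpy as np
print(arm.tip_extent, telemetry.observe()['t'])
ims=[]
for c in ['scene','side','wrist']:
    im=optics.snapshot(c); cv2.imwrite(f'pics/{c}0.png',im[:,:,::-1])
    k=optics.get_calibration(c); print(c,np.round(k['intrinsics'],1).tolist(),np.round(k['cam_to_world'],3).tolist())
E
```

```text
pics
rig.py
0.014 0.0
scene [[609.3, 0.0, 310.5], [0.0, 609.3, 239.8], [0.0, 0.0, 1.0]] [[0.477, 0.609, -0.634, 1.603], [0.879, -0.331, 0.343, -0.582], [-0.001, -0.72, -0.694, 1.207], [0.0, 0.0, 0.0, 1.0]]
side [[473.0, 0.0, 320.0], [0.0, 473.0, 237.5], [0.0, 0.0, 1.0]] [[-0.918, -0.272, 0.288, 0.198], [-0.396, 0.659, -0.639, 0.825], [-0.016, -0.701, -0.713, 1.057], [0.0, 0.0, 0.0, 1.0]]
wrist [[371.6, 0.0, 326.0], [0.0, 371.6, 233.5], [0.0, 0.0, 1.0]] [[0.341, -0.902, -0.265, 0.288], [-0.94, -0.328, -0.095, -0.56], [-0.001, 0.281, -0.96, 0.384], [0.0, 0.0, 0.0, 1.0]]
```

View pics/scene0.png

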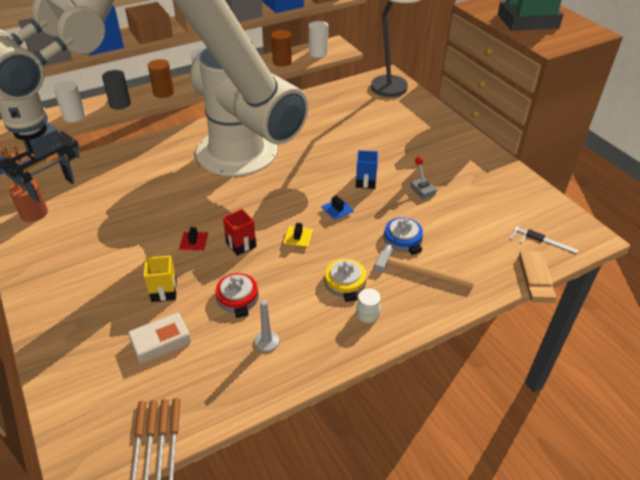

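View pics/side0.png

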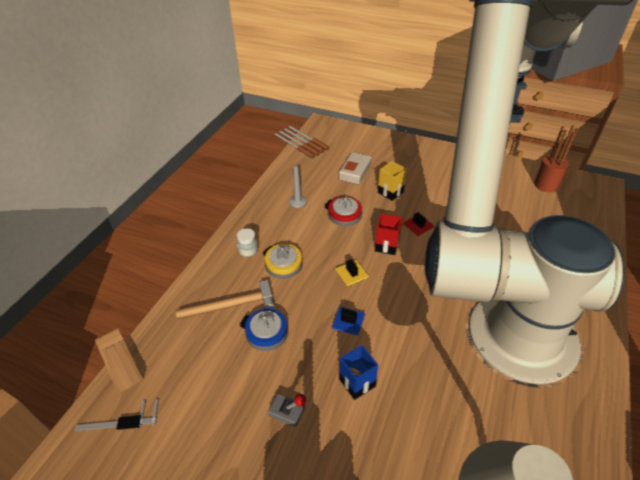

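```bash
cat > h.py <<'E'
from rig import arm, hand, kin, telemetry, optics
import cv2, numpy as np
from scipy.optimize import minimize
C=['red','blue','yellow']
def project(cam,k,P):
    K=k['intrinsics'];T=np.linalg.inv(k['cam_to_world'])
    p=np.asarray(P,float)@T[:3,:3].T+T[:3,3]
    if cam=='wrist':
        r=np.hypot(p[:,0],p[:,1])+1e-12; th=np.arctan2(r,p[:,2]); u=p[:,:2]/r[:,None]*th[:,None]
    else: u=p[:,:2]/p[:,2:]
    return np.c_[K[0,0]*u[:,0]+K[0,2],K[1,1]*u[:,1]+K[1,2]]
def ray(cam,k,uv,z):
    K=k['intrinsics'];T=np.array(k['cam_to_world']); x=(uv[0]-K[0,2])/K[0,0];y=(uv[1]-K[1,2])/K[1,1]
    if cam=='wrist':
        r=np.hypot(x,y)+1e-12; d=np.array([x/r*np.sin(r),y/r*np.sin(r),np.cos(r)])
    else: d=np.array([x,y,1.])
    d=T[:3,:3]@d; o=T[:3,3]; return o+d*(z-o[2])/d[2]
def box(a,b,z0,z1):
    g=np.linspace(-1,1,9)
    q=[(x*a/2,y*b/2,z) for z in(z0,z1) for x in g for y in g]; return np.array(q)
def cyl(d,z0,z1):
    t=np.linspace(0,2*np.pi,48); return np.array([(d/2*np.cos(a),d/2*np.sin(a),z) for z in(z0,z1) for a in t])
M={'barrel':[box(.064,.064,0,.1)],
   'lid':[box(.072,.072,.01,.016),box(.04,.02,.016,.05),box(.05,.05,.004,.01),box(.044,.044,0,.004)],
   'stub':[cyl(.112,-.04,-.02),cyl(.08,-.02,0)],
   'firebrick':[box(.08,.13,0,.04)],'mandrel':[cyl(.06,0,.01)],'flux_jar':[cyl(.06,0,.07)],'switch':[box(.07,.05,0,.025)]}
MID={'barrel':.05,'lid':.013,'stub':.02,'firebrick':.02,'mandrel':.03,'flux_jar':.035,'switch':.03}
def Rz(a): c,s=np.cos(a),np.sin(a); return np.array([[c,-s,0],[s,c,0],[0,0,1]])
def down(a):  # tool down, tool y axis at angle a in the world
    y=np.array([np.cos(a),np.sin(a),0]); z=np.array([0,0,-1.]); return np.c_[np.cross(y,z),y,z]
def render(cam,k,kind,p,z0=0):
    m=np.zeros((480,640),np.uint8)
    for b in M[kind]:
        uv=project(cam,k,b@Rz(p[2]).T+[p[0],p[1],z0])
        cv2.fillConvexPoly(m,np.round(cv2.convexHull(uv.astype(np.float32))*16).astype(np.int32),1,shift=4)
    return m>0
def fit(kind,views,init,z0=0,yaws=(0,.4,.8,1.2),fixyaw=False):
    """views: list of (cam,calib,mask). returns x,y,yaw,cost"""
    def cost(q):
        c=0
        for cam,k,m in views:
            r=render(cam,k,kind,[q[0]/100,q[1]/100,q[2]],z0); c+=1-(r&m).sum()/max(1,(r|m).sum())
        return c/len(views)
    best=None
    for a in yaws:
        q0=np.array([init[0]*100,init[1]*100,a])
        s=np.array([q0,q0+[1,0,0],q0+[0,1,0],q0+[0,0,.3]])
        r=minimize(cost,q0,method='Nelder-Mead',options=dict(initial_simplex=s,maxiter=150,xatol=.01,fatol=1e-4))
        if best is None or r.fun<best.fun: best=r
    return np.array([best.x[0]/100,best.x[1]/100,best.x[2],best.fun])
def mask(name,cam):
    d=optics.masks_of(name,cam)
    return (d[0]['mask'],d[0]['conf']) if d else (None,0)
E
cat > a.py <<'E'
from h import *
import json
ks={}
for c in ['scene','side']: optics.snapshot(c); ks[c]=optics.get_calibration(c)
out={}
for n in ['barrel_'+c for c in C]+['lid_'+c for c in C]+['stub_'+c for c in C]+['firebrick','mandrel','flux_jar','switch','hammer']:
    kind=n.split('_')[0] if n!='flux_jar' else n
    v=[];cen=[];cf=[]
    for c in ks:
        m,conf=mask(n,c); cf.append(round(conf,2))
        if m is None or conf<.4: continue
        v.append((c,ks[c],m)); ys,xs=np.nonzero(m); cen.append(ray(c,ks[c],(xs.mean(),ys.mean()),MID.get(kind,.01))[:2])
    print(n,cf,[np.round(x,3).tolist() for x in cen],end=' ')
    if kind in('barrel','lid','stub','firebrick') and v:
        f=fit(kind,v,np.mean(cen,0),.04 if kind=='stub' else 0,yaws=(0,) if kind=='stub' else (0,.4,.8,1.2)); print(np.round(f,3)); out[n]=f[:3].tolist()
    else: print(); out[n]=np.mean(cen,0).tolist() if cen else None
json.dump(out,open('rough.json','w'))
E
python3 a.py
```

```text
barrel_red [0.95, 0.92] [[0.42, -0.167], [0.426, -0.169]] [ 0.424 -0.168  0.157  0.064]
barrel_blue [0.83, 0.65] [[0.347, 0.295], [0.351, 0.291]] [0.35  0.294 0.948 0.08 ]
barrel_yellow [0.8, 0.97] [[0.489, -0.418], [0.492, -0.418]] [ 0.49  -0.417  1.239  0.064]
lid_red [0.88, 0.69] [[0.352, -0.283], [0.358, -0.284]] [ 0.354 -0.286 -0.659  0.197]
lid_blue [0.62, 0.73] [[0.574, -0.248], [0.482, -0.018]] [ 0.528 -0.133  0.     1.   ]
lid_yellow [0.93, 0.94] [[0.477, -0.014], [0.483, -0.017]] [ 0.483 -0.016  0.959  0.178]
stub_red [0.89, 0.88] [[0.58, -0.25], [0.602, -0.271]] [ 0.589 -0.261  0.107  0.592]
stub_blue [0.64, 0.94] [[0.604, 0.262], [0.625, 0.241]] [ 0.615  0.248 -0.04   0.569]
stub_yellow [0.82, 0.94] [[0.67, 0.026], [0.692, 0.007]] [0.679 0.014 0.372 0.57 ]
firebrick [0.81, 0.68] [[0.641, -0.478], [0.644, -0.476]] [ 0.641 -0.478  0.033  0.126]
mandrel [0.56, 0.58] [[0.755, -0.247], [0.775, -0.265]] 
flux_jar [0.57, 0.93] [[0.809, 0.01], [0.808, 0.013]] 
switch [0.75, 0.74] [[0.612, 0.257], [0.621, 0.246]] 
hammer [0.66, 0.81] [[0.749, 0.213], [0.752, 0.208]]
```

View pics/wrist0.png

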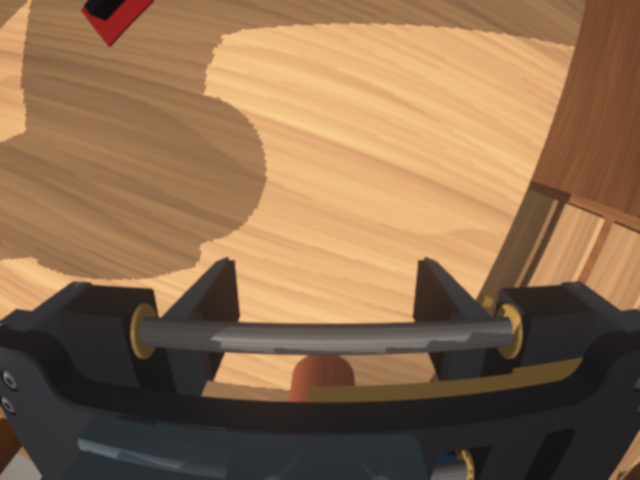

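```bash
cat >> h.py <<'E'
_s=None
def look(xy,z,h=.25,px=(326,165),aim=None):
    """bring the wrist camera over (xy,z); tries tool yaws; returns calib"""
    s=telemetry.observe(); k=optics.get_calibration('wrist'); R=np.array(s['tool_rot']);p=np.array(s['ee_pos'])
    T=np.array(k['cam_to_world']); Rc=R.T@T[:3,:3]; tc=R.T@(T[:3,3]-p)
    q0=np.array(s['joint_positions']); best=None
    for a in np.arange(0,2*np.pi,np.pi/6):
        Rn=down(a); Tn=np.eye(4); Tn[:3,:3]=Rn@Rc; Tn[:3,3]=Rn@tc+[0,0,h]
        hit=ray('wrist',dict(intrinsics=k['intrinsics'],cam_to_world=Tn),px,z)
        pos=np.array([xy[0]-hit[0],xy[1]-hit[1],h])
        if not .33<np.hypot(pos[0],pos[1])<.82: continue
        q=kin.solve_ik(pos,Rn)
        if q is None: continue
        d=np.abs(np.array(q)-q0).max()
        if best is None or d<best[0]: best=(d,pos,Rn)
    arm.move_to(best[1],best[2])
    return optics.get_calibration('wrist')
def rectify(im,cam,k,xy,z,half=.06,n=240):
    g=(np.arange(n)+.5)/n*2*half-half
    X,Y=np.meshgrid(xy[0]+g,xy[1]-g)   # right=+x, up=+y
    uv=project(cam,k,np.c_[X.ravel(),Y.ravel(),np.full(X.size,z)]).astype(np.float32).reshape(n,n,2)
    return cv2.remap(im,uv[...,0],uv[...,1],cv2.INTER_LINEAR)
E
cat > b.py <<'E'
from h import *
import pickle
print(np.round(telemetry.observe()['tool_rot'],2).tolist())
k1=optics.get_calibration('scene');k2=optics.get_calibration('side')
P={'stub_red':(.583,-.254,.05),'stub_yellow':(.675,.02,.05),'stub_blue':(.61,.253,.05)}
P['lid_blue']=(ray('scene',k1,(338,208),.013)+ray('side',k2,(349,320),.013))/2
P['switch']=(ray('scene',k1,(424,188),.02)+ray('side',k2,(286,409),.02))/2
print(P)
rec={};tiles=[]
for n in ['stub_red','stub_yellow','stub_blue','switch','lid_blue']:
    p=np.array(P[n]); look(p[:2],p[2]); arm.sleep(.15)
    k=optics.get_calibration('wrist'); im=optics.snapshot('wrist'); d=optics.masks_of(n,'wrist')
    rec[n]=(k,im,d,p); print(n,telemetry.observe()['t'],[(round(x['conf'],2),x['extent']) for x in d[:2]],np.round(telemetry.observe()['ee_pos'],3))
    r=rectify(im,'wrist',k,p,.06 if 'stub' in n else .02,n=260); tiles.append(r)
tiles.append(cv2.resize(im,(260,195),interpolation=cv2.INTER_AREA)); tiles[-1]=np.pad(tiles[-1],((0,65),(0,0),(0,0)))
cv2.imwrite('pics/b.png',np.vstack([np.hstack(tiles[:3]),np.hstack(tiles[3:])])[:,:,::-1])
pickle.dump(rec,open('b.pkl','wb'))
E
python3 b.py
```

```text
[[0.94, 0.34, -0.0], [0.34, -0.94, -0.0], [-0.0, 0.0, -1.0]]
{'stub_red': (0.583, -0.254, 0.05), 'stub_yellow': (0.675, 0.02, 0.05), 'stub_blue': (0.61, 0.253, 0.05), 'lid_blue': array([0.42976613, 0.14226398, 0.013     ]), 'switch': array([0.47791509, 0.42311441, 0.02      ])}
stub_red 3.575 [(0.76, [295.2, 119.6, 376.6, 199.8]), (0.72, [439.4, 57.0, 540.1, 108.8])] [ 0.561 -0.292  0.25 ]
stub_yellow 4.95 [(0.68, [292.4, 128.3, 373.3, 199.5])] [ 0.675 -0.025  0.25 ]
stub_blue 6.1583 [(0.8, [295.2, 129.8, 374.1, 206.5])] [0.611 0.208 0.25 ]
switch 7.2583 [(0.71, [265.2, 133.6, 318.2, 166.1])] [0.499 0.387 0.25 ]
lid_blue 8.6083 [(0.57, [282.5, 124.4, 370.9, 210.2])] [0.45  0.108 0.25 ]
```

View pics/b.png

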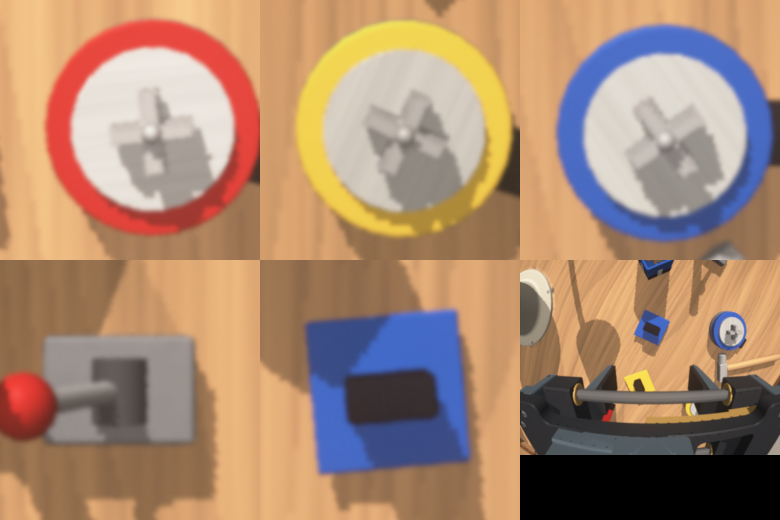

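```bash
cat > c.py <<'E'
from h import *
import pickle,json
rec=pickle.load(open('b.pkl','rb'))
def cross(L,W,z,n=12):
    l,w=L/2,W/2; c=[(l,-w),(l,w),(w,w),(w,l),(-w,l),(-w,w),(-l,w),(-l,-w),(-w,-w),(-w,-l),(w,-l),(w,-w)]
    pts=[];nor=[]
    for a,b in zip(c,c[1:]+c[:1]):
        a=np.array(a);b=np.array(b);t=np.linspace(.05,.95,n)[:,None]; q=a+(b-a)*t
        d=(b-a)/np.hypot(*(b-a)); pts+=[*np.c_[q,np.full(n,z)]]; nor+=[*np.tile([d[1],-d[0],0],(n,1))]
    return np.array(pts),np.array(nor)
tiles=[];out={}
for n in ['stub_red','stub_yellow','stub_blue']:
    k,im,d,p=rec[n]
    half=.05;N=500
    r=rectify(im,'wrist',k,p,.04,.07,560); hsv=cv2.cvtColor(r,cv2.COLOR_RGB2HSV)
    m=((hsv[...,1]<80)).astype(np.uint8); m=cv2.morphologyEx(m,cv2.MORPH_OPEN,np.ones((9,9)))
    cn=max(cv2.findContours(m,0,2)[0],key=cv2.contourArea); (cx,cy),(a,b),_=cv2.fitEllipse(cv2.convexHull(cn))
    xy=np.array([p[0]+(cx/560*2-1)*.07,p[1]-(cy/560*2-1)*.07]); print(n,'flange',np.round(xy,4),'diam mm',a/4,b/4)
    g=cv2.GaussianBlur(cv2.cvtColor(im,cv2.COLOR_RGB2GRAY).astype(np.float32),(0,0),.7)
    parts=[cross(.040,.010,.056),cross(.037,.007,.062)]
    def samp(P): 
        uv=project('wrist',k,P).astype(np.float32); return cv2.remap(g,uv[None,:,0],uv[None,:,1],cv2.INTER_LINEAR)[0]
    best=(-1,)
    for yaw in np.radians(np.arange(-45,45,1.5)):
        for dx in np.arange(-3,3.1,1)*1e-3:
            for dy in np.arange(-3,3.1,1)*1e-3:
                s=0
                for P,Nn in parts:
                    W=P@Rz(yaw).T+[xy[0]+dx,xy[1]+dy,0]; q=Nn@Rz(yaw).T*.0010
                    s+=np.minimum(np.abs(samp(W+q)-samp(W-q)),25).mean()
                if s>best[0]: best=(s,yaw,dx,dy)
    print(n,best[0],np.degrees(best[1]),best[2:])
    out[n]=[*xy.tolist(),best[1]]
    big=rectify(im,'wrist',k,xy,.06,.03,390)
    ov=big.copy()
    W=parts[0][0]@Rz(best[1]).T+[xy[0],xy[1],0]
    # overlay in rectified z=.06 plane: map via image->plane
    uv=project('wrist',k,W)
    for u in uv:
        h=ray('wrist',k,u,.06); cv2.circle(ov,(int((h[0]-xy[0]+.03)/.06*390),int((xy[1]-h[1]+.03)/.06*390)),1,(255,0,0),-1)
    tiles.append(np.vstack([big,ov])[::1])
json.dump(out,open('stubs.json','w'))
v=np.hstack(tiles); cv2.imwrite('pics/c.png',cv2.resize(v,(780,520))[:,:,::-1])
for n in ['lid_blue']:
    k,im,d,p=rec[n]; print(fit('lid',[('wrist',k,d[0]['mask'])],p[:2]))
E
python3 c.py
```

```text
stub_red flange [ 0.593  -0.2553] diam mm 79.38141632080078 79.74871826171875
stub_red 28.734905 4.5 (np.float64(0.0), np.float64(0.001))
stub_yellow flange [0.6818 0.0178] diam mm 78.83489990234375 79.01612091064453
stub_yellow 29.561584 -24.000000000000004 (np.float64(0.0), np.float64(0.001))
stub_blue flange [0.6173 0.2482] diam mm 80.52792358398438 80.97956085205078
stub_blue 27.393465 37.5 (np.float64(-0.001), np.float64(0.0))
[0.42885049 0.14085383 1.65489573 0.02893347]
```

View pics/c.png

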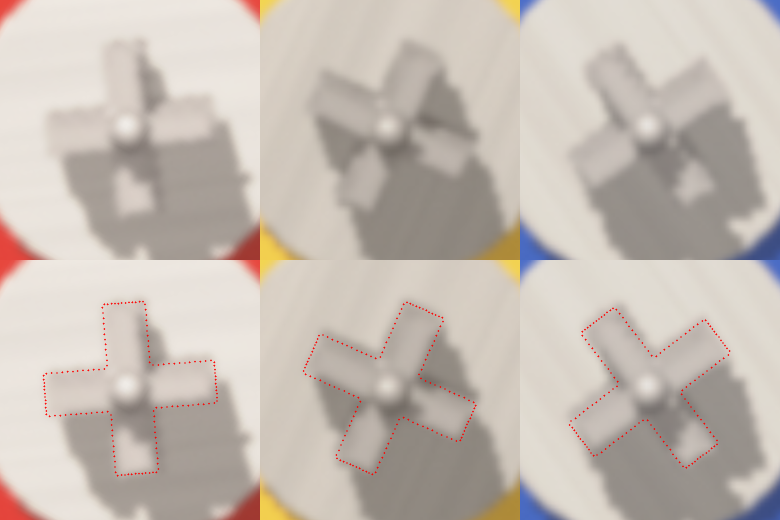

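```bash
cat > ops.py <<'E'
from h import *
import json,sys
rough=json.load(open('rough.json')); stubs=json.load(open('stubs.json'))
rough['lid_blue']=[.4289,.1409,.084]
HUE={'red':0,'yellow':26,'blue':110}
st=telemetry.observe
def say(*a): print(round(st()['t'],1),*a)
def measure(n,z0=0,xy=None,h=.27,save=None):
    kind,c=n.split('_'); xy=np.array(xy if xy is not None else rough[n][:2])
    zc=z0+(.1 if kind=='barrel' else .02)
    look(xy,zc,h); arm.sleep(.15)
    k=optics.get_calibration('wrist'); im=optics.snapshot('wrist'); hsv=cv2.cvtColor(im,cv2.COLOR_RGB2HSV)
    if save: cv2.imwrite(f'pics/{save}.png',im[:,:,::-1])
    best=None
    for d in optics.masks_of(n,'wrist'):
        m=d['mask']
        if d['conf']<.25 or m.sum()<300: continue
        sat=m&(hsv[...,1]>120)&(hsv[...,2]>40)
        if sat.sum()<100: continue
        hu=hsv[...,0][sat].astype(int); dh=np.abs((hu-HUE[c]+90)%180-90)
        if np.median(dh)>10: continue
        ys,xs=np.nonzero(m); p=ray('wrist',k,(xs.mean(),ys.mean()),z0+MID[kind])[:2]; e=np.hypot(*(p-xy))
        if e<.1 and (best is None or e<best[0]): best=(e,m,p,d['conf'])
    assert best is not None,n+' not seen'
    f=fit(kind,[('wrist',k,best[1])],best[2],z0)
    if kind=='lid':  # which way does the black bar run
        dark=hsv[...,2]<55; sc=[]
        for a in (f[2],f[2]+np.pi/2):
            b=box(.04,.02,.016,.05)@Rz(a).T+[f[0],f[1],z0]; r=np.zeros((480,640),np.uint8)
            cv2.fillConvexPoly(r,cv2.convexHull(project('wrist',k,b).astype(np.float32)).astype(np.int32),1); r=r>0
            sc.append((r&dark).sum()/r.sum())
        if sc[1]>sc[0]: f[2]+=np.pi/2
        say(n,'bar',np.round(sc,2))
    say(n,'conf',round(best[3],2),'pose',np.round(f[:2],4),'yaw',round(np.degrees(f[2]),1),'cost',round(f[3],3))
    return f
def plan(p,yp,q,yq,step):
    """tool yaws for pick at p and place at q; object yaws yp,yq; symmetric by step"""
    q0=np.array(st()['joint_positions']); best=None
    for i in range(4):
        for j in range(4):
            a=yp+np.pi/2+i*step; b=yq+np.pi/2+j*np.pi/2
            if step>3 and i>1: continue
            J=[kin.solve_ik([*p,z],down(a)) for z in(.04,.27)]+[kin.solve_ik([*q,z],down(b)) for z in(.11,.27)]
            if any(x is None for x in J): continue
            J=np.array(J); d=np.abs(J[1]-q0).max()+np.abs(J[3]-J[1]).max()+3*max(np.abs(J[0]-J[1]).max()-100,0)
            if best is None or d<best[0]: best=(d,a,b)
    return best[1:]
def descend(z,zstart,lim=15,step=.003):
    """straight down, fast to zstart, then by steps until z or force; returns z reached"""
    p=np.array(st()['ee_pos']); arm.move_l([p[0],p[1],zstart]); arm.sleep(.1)
    f0=np.array(st()['force']); zz=zstart
    while zz>z+1e-6:
        zz=max(z,zz-step); arm.move_l([p[0],p[1],zz],feed=.05)
        f=np.array(st()['force'])-f0
        if np.abs(f).max()>lim: say('force at z',round(zz,4),np.round(f,1)); return zz
    return zz
def pick(p,a,z,grip,lo,hi):
    arm.move_to([p[0],p[1],.27],down(a)); arm.move_l([p[0],p[1],z],feed=.2); hand.grip(grip)
    w=st()['width']; say('width',round(w,4),'pad',round(st()['grasp_force'],1)); assert lo<w<hi
    arm.move_l([p[0],p[1],.27],feed=.25)
def release(up=.27):
    hand.grip(.09); p=st()['ee_pos']; arm.move_l([p[0],p[1],up],feed=.25)
def barrel(c):
    n='barrel_'+c; f=measure(n,save='m_'+n); s=stubs['stub_'+c]
    a,b=plan(f[:2],f[2],s[:2],s[2],np.pi/2); pick(f[:2],a,.07,.055,.058,.07)
    arm.move_to([s[0],s[1],.27],down(b)); z=descend(.1105,.147)
    say('reached',round(z,4),'force',np.round(st()['force'],1),np.round(st()['torque'],2))
    return z
E
python3 - <<'E'
from ops import *
z=barrel('red')
if z<.1125: release(); say('done')
E
```

```text
10.1 barrel_red conf 0.65 pose [ 0.4222 -0.17  ] yaw 7.5 cost 0.029
12.3 width 0.0637 pad 30.0
18.3 reached 0.1105 force [ 1.7 -0.3 -2.9] [-0.02 -0.42  0.02]
19.7 done
```

```bash
cat >> ops.py <<'E'
def lid(c):
    s=stubs['stub_'+c]; g=measure('barrel_'+c,z0=.04,xy=s[:2],save='seated_'+c)
    n='lid_'+c; f=measure(n,save='m_'+n)
    yq=min((g[2]+i*np.pi/2 for i in range(-4,5)),key=lambda y:abs((y-s[2]+np.pi/4)%(np.pi/2)-np.pi/4)*0+abs(y))
    t=.5*(g[:2]+np.array(s[:2])); say('seat offset mm',np.round((g[:2]-s[:2])*1000,1))
    a,b=plan(f[:2],f[2],t,yq,np.pi); pick(f[:2],a,.036,.005,.017,.024)
    arm.move_to([t[0],t[1],.27],down(b)); z=descend(.1665,.182)
    say('reached',round(z,4),'force',np.round(st()['force'],1))
    return z
E
python3 - <<'E'
from ops import *
z=lid('red')
if z<.169: release(.27); say('done')
E
```

```text
20.2 barrel_red conf 0.6 pose [ 0.5921 -0.2548] yaw 4.5 cost 0.042
21.4 lid_red bar [0. 0.]
21.4 lid_red conf 0.71 pose [ 0.3554 -0.2849] yaw 58.4 cost 0.034
21.4 seat offset mm [-0.9  0.5]
24.2 width 0.0397 pad 30.0Traceback (most recent call last):
  File "<stdin>", line 2, in <module>
  File "ops.py", line 74, in lid
    a,b=plan(f[:2],f[2],t,yq,np.pi); pick(f[:2],a,.036,.005,.017,.024)
                                     ~~~~^^^^^^^^^^^^^^^^^^^^^^^^^^^^^
  File "ops.py", line 59, in pick
    w=st()['width']; say('width',round(w,4),'pad',round(st()['grasp_force'],1)); assert lo<w<hi
                                                                                        ^^^^^^^
AssertionError
```

```bash
python3 - <<'E'
s=open('ops.py').read()
s=s.replace("dark=hsv[...,2]<55; sc=[]","dark=hsv[...,1]<110; sc=[]")
open('ops.py','w').write(s)
from ops import *
im=cv2.imread('pics/m_lid_red.png'); print(cv2.cvtColor(im,cv2.COLOR_BGR2HSV)[165-12:178:6,326-18:345:6].tolist())
release()
E
python3 - <<'E'
from ops import *
f=measure('lid_red')
E
```

```text
[[[2, 193, 176], [6, 89, 60], [7, 108, 59], [2, 188, 152], [2, 192, 178], [2, 192, 178], [2, 191, 179]], [[3, 172, 114], [7, 94, 60], [6, 88, 61], [7, 94, 60], [5, 138, 72], [2, 190, 172], [2, 192, 179]], [[6, 111, 62], [7, 95, 59], [7, 89, 60], [7, 92, 61], [7, 90, 62], [8, 99, 62], [3, 179, 127]], [[2, 193, 176], [3, 177, 121], [8, 102, 60], [7, 96, 61], [6, 99, 62], [8, 95, 62], [6, 126, 73]], [[2, 193, 177], [2, 193, 177], [2, 192, 175], [4, 150, 85], [7, 105, 61], [8, 99, 62], [2, 192, 169]]]
26.7 lid_red bar [0.4  0.61]
26.7 lid_red conf 0.93 pose [ 0.3553 -0.2849] yaw 149.6 cost 0.031
```

```bash
sed -i 's/dark=hsv\[...,1\]<110; sc/dark=(hsv[...,1]<150)\&(hsv[...,2]<100); sc/' ops.py
python3 - <<'E'
from ops import *
z=lid('red')
if z<.169: release(.27); say('done')
E
```

```text
27.9 barrel_red conf 0.81 pose [ 0.592  -0.2548] yaw 4.7 cost 0.026
29.1 lid_red bar [0.46 0.77]
29.1 lid_red conf 0.62 pose [ 0.3553 -0.2842] yaw 149.5 cost 0.04
29.1 seat offset mm [-1.   0.5]
32.9 width 0.02 pad 30.0
37.2 reached 0.1665 force [ 0.8 -0.3 -1.3]
38.9 done
```

```bash
python3 - <<'E'
from ops import *
z=barrel('yellow')
assert z<.1125
release(); z=lid('yellow')
assert z<.169
release(); say('done')
E
```

```text
39.9 barrel_yellow conf 0.88 pose [ 0.4879 -0.4187] yaw 69.0 cost 0.03
42.0 width 0.0639 pad 30.0
49.0 reached 0.1105 force [ 0.2  0.7 -2.7] [ 0.23 -0.09  0.09]
50.9 barrel_yellow conf 0.93 pose [0.6815 0.0167] yaw 65.3 cost 0.033Traceback (most recent call last):
  File "<stdin>", line 4, in <module>
  File "ops.py", line 71, in lid
    n='lid_'+c; f=measure(n,save='m_'+n)
                  ~~~~~~~^^^^^^^^^^^^^^^
  File "ops.py", line 24, in measure
    assert best is not None,n+' not seen'
           ^^^^^^^^^^^^^^^^
AssertionError: lid_yellow not seen
```

View pics/m_lid_yellow.png

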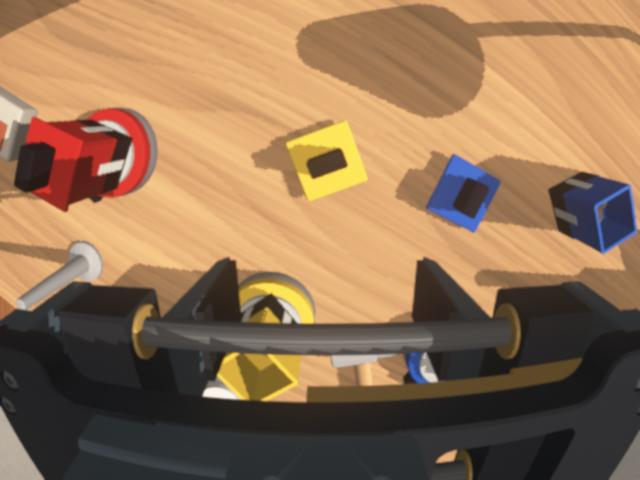

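```bash
python3 - <<'E'
from ops import *
im=optics.snapshot('wrist');h=cv2.cvtColor(im,cv2.COLOR_RGB2HSV)
for d in optics.masks_of('lid_yellow','wrist'):
    m=d['mask']; print(d['conf'],d['extent'],m.sum(),np.median(h[m],0))
E
```

```text
0.86 [286.1, 118.6, 368.6, 202.8] 4107 [ 26. 165. 251.]
0.16 [419.0, 355.0, 438.1, 382.6] 337 [ 17.  21. 162.]
```

```bash
sed -i "s/for d in optics.masks_of(n,'wrist'):/for d in optics.masks_of(n,'wrist') or optics.masks_of(n,'wrist'):/" ops.py
python3 - <<'E'
from ops import *
z=lid('yellow')
assert z<.169
release(); say('done')
z=barrel('blue')
assert z<.1125
release(); z=lid('blue')
assert z<.169
release(); say('done')
E
```

```text
53.1 barrel_yellow conf 0.68 pose [0.6814 0.0166] yaw 65.8 cost 0.029
54.2 lid_yellow bar [0.43 0.69]
54.2 lid_yellow conf 0.88 pose [ 0.48   -0.0171] yaw 141.0 cost 0.055
54.2 seat offset mm [-0.4 -1.1]
57.7 width 0.02 pad 30.0
62.0 reached 0.1665 force [ 1.   0.1 -1. ]
63.7 done
65.4 barrel_blue conf 0.88 pose [0.3495 0.2915] yaw 56.0 cost 0.037
67.7 width 0.0639 pad 30.0
74.0 reached 0.1105 force [ 2.9 -3.5 -0.2] [-0.85 -0.87 -0.11]
76.0 barrel_blue conf 0.75 pose [0.6156 0.2487] yaw 37.0 cost 0.022
77.1 lid_blue bar [0.81 0.49]
77.1 lid_blue conf 0.59 pose [0.4285 0.1411] yaw 4.3 cost 0.046
77.1 seat offset mm [-1.7  0.5]
80.5 width 0.0197 pad 30.0
84.8 reached 0.1665 force [ 0.1 -0.9 -0.9]
86.5 done
```

```bash
python3 - <<'E'
from ops import *
t=[]
for c in C:
    s=stubs['stub_'+c]; look(s[:2],.15,.3); arm.sleep(.15); k=optics.get_calibration('wrist'); im=optics.snapshot('wrist')
    t.append(rectify(im,'wrist',k,s[:2],.146,.06,260))
a=optics.snapshot('scene'); b=optics.snapshot('side')
k1,k2=[optics.get_calibration(c) for c in('scene','side')]
row=[]
for c in C:
    s=stubs['stub_'+c]
    u=project('scene',k1,[[*s[:2],.1]])[0].astype(int); row.append(cv2.resize(a[u[1]-45:u[1]+45,u[0]-45:u[0]+45],(260,260),interpolation=cv2.INTER_CUBIC))
cv2.imwrite('pics/chk.png',np.vstack([np.hstack(t),np.hstack(row)])[:,:,::-1]); cv2.imwrite('pics/side1.png',b[:,:,::-1])
E
```

```text
(no output)
```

View pics/chk.png

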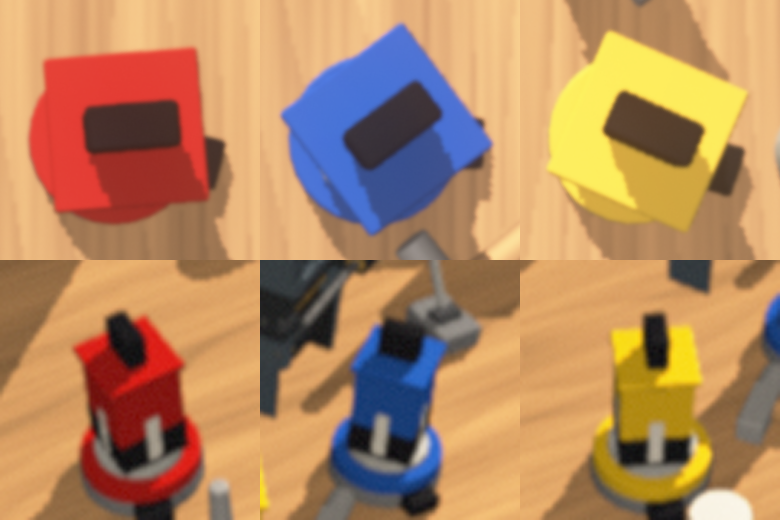

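View pics/side1.png

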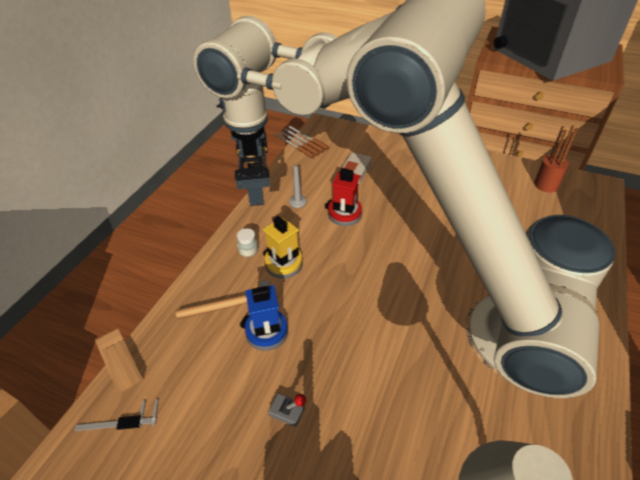

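```bash
python3 - <<'E'
from ops import *
for c,uv in(('scene',(420,160)),('side',(299.5,401))): print(np.round(ray(c,optics.get_calibration(c),uv,.092),3))
bx,y=.4724,.423
R=down(np.pi/2) if kin.solve_ik([.38,y,.25],down(np.pi/2)) is not None else down(-np.pi/2)
q=[kin.solve_ik([.38,y,.25],down(a)) for a in(np.pi/2,-np.pi/2)]; q0=np.array(st()['joint_positions'])
a=min((np.abs(np.array(v)-q0).max(),s) for v,s in zip(q,(np.pi/2,-np.pi/2)) if v is not None)[1]
arm.move_to([.38,y,.3],down(a)); hand.grip(0); arm.move_l([.38,y,.096]); arm.sleep(.1)
f0=np.array(st()['force']); x=.38
while x<bx+.022:
    x+=.003; arm.move_l([x,y,.096],feed=.06); f=np.array(st()['force'])-f0
    if abs(f[0])>8: break
say('x-hinge mm',round((x-bx)*1e3,1),np.round(f,1))
arm.move_l([x-.03,y,.096]); arm.move_l([x-.03,y,.3]); arm.move_to([.4,-.1,.35],down(a))
b=optics.snapshot('side'); s=optics.snapshot('scene'); u=project('scene',optics.get_calibration('scene'),[[bx,y,.06]])[0].astype(int)
cv2.imwrite('pics/sw.png',np.hstack([cv2.resize(s[u[1]-50:u[1]+50,u[0]-50:u[0]+50],(400,400)),cv2.resize(b[350:450,240:340],(400,400))])[:,:,::-1])
E
```

```text
[0.435 0.43  0.092]
[0.435 0.426 0.092]
105.3 x-hinge mm 12.6 [-13.7   2.1   7. ]
```

View pics/sw.png

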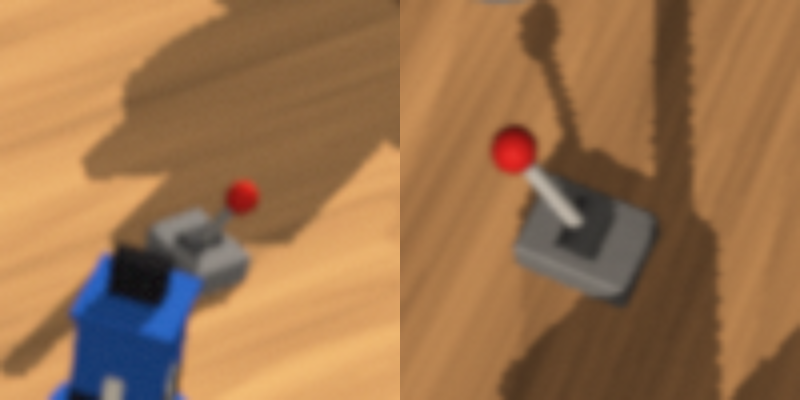

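```bash
python3 - <<'E'
from ops import *
k=optics.get_calibration('side'); print(ray('side',k,(268.2,387.5),.092))
cv2.imwrite('pics/fin.png',optics.snapshot('scene')[:,:,::-1])
E
```

```text
[0.51100326 0.4247343  0.092     ]
```

View pics/fin.png

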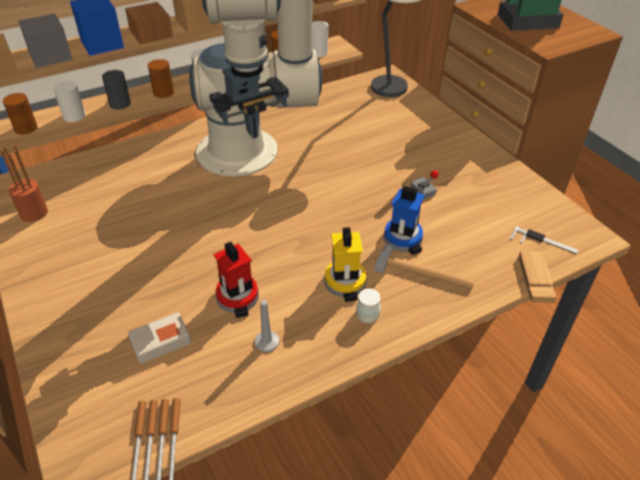

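The ball has moved 76 mm, from x = 0.435 to 0.511, so the switch is fully on. All three barrels are seated and closed, and the bystanders are where they were.

```bash
python3 -c "
from rig import arm
print(arm.sign_off())"
```

```text
the job is handed in; nothing more can be done
None
```

The job is handed in: the red, yellow and blue barrels are seated on their own drive heads with their lids on, the switch is fully on, and the hammer, brick, mandrel and jar look undisturbed in the final picture.

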